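# Change over the two-bay blow-off booth

### The job

Both sashes of the blow-off booth have been left half open. Pull the sash of the bay where the turned steel part stands all the way down, and push the sash of the other bay, where the empty tray lies, all the way up for loading. Leave the part and the tray where they are.

Things in the scene. Friction and masses are not known exactly. Their poses are not given: they have to be found in the camera images.
- handle_left (a point): Middle of the grip bar of the bow handle on top of the left (+y) bay's sash. Bar: black, round, 14 mm thick, 100 mm long, level, its axis 40 mm above the sash's top edge; pinch it from above across the bar. y along the bar, x away from the robot square to the sash, z up. Point 180 mm above the table with the sash fully down, 330 mm fully up; firm stops at both ends, straight vertical slide.
- handle_right (a point): The same on the right (-y) bay's sash, 220 mm from the left one along the bars' line. Each sash: clear pane in an aluminium frame, 196 mm wide, 12 mm thick, counterbalanced, moved either way by 3 to 6 N, stays where it is left. Guide posts 220 mm tall stand 110 mm to either side of each handle's middle. Same heights: 180 mm down, 330 mm up.
- part: Turned steel part, stepped and round: flange 66 mm in diameter, then 44 and 28 mm, 85 mm tall, upright on the floor of one bay (12 mm above the table), about 100 mm behind the middle of that bay's sash; the other handle is over 200 mm away. Origin: centre of its underside, z up. A darker one of the same shape stands outside the booth and is not meant.
- tray: empty aluminium tray, 100 x 130 x 30 mm with 3 mm walls, lying on the floor of the other bay, about 100 mm behind its sash. Origin: centre of its underside, z up, y along its longer side.
Things that resemble listed ones, but are neither listed nor needed, are in the scene too. Leave any brown or turquoise look-alike of the part alone.

How it is judged (in metres and radians):
At the end, for the whole second after the job is handed in: The sash of the bay with the turned part is fully down (within 15 mm of its lower stop) and the sash of the bay with the tray is fully up (within 15 mm of its upper stop) (((horizontal distance between part and handle_left below 0.165 m and height (world z) of handle_left below 0.195 m and height (world z) of handle_right above 0.315 m) or (horizontal distance between part and handle_right below 0.165 m and height (world z) of handle_right below 0.195 m and height (world z) of handle_left above 0.315 m))); the robot touches nothing.
It fails at once if the turned part is shifted by more than 20 mm or tipped over (distance of part from where it was at the start of the episode above 0.02 m or angle between part's own z axis and vertical above 0.3 rad).
It fails at once if the tray is shifted by more than 20 mm (distance of tray from where it was at the start of the episode above 0.02 m).
It also fails if it takes over 45 s, if anything falls off the work surface, if the arm or the gripper's body presses on something with over 40 N, if the wrist force passes 120 N, or if a joint passes its speed limit or range.

### The arm

A 7-joint arm with a two-finger parallel gripper is mounted at the origin on the work surface. World frame = base frame: x ahead of the robot, y to its left, z up, the work surface at z = 0. Lengths are in mm, angles in rad, forces in N, time in s.
With the tool pointing down it reaches from about 400 to 875 mm from the base axis. Payload 4.4 kg.
Tool frame: the origin (TCP) lies midway between the tips of the shut fingers; the grasp point (between the pads) lies 19 mm behind it; z points along the fingers, y is the line along which they close (so a half turn about z gives the same grasp; the last joint's range is limited). The gripper opens to 85 mm and grips with 20 to 120 N. Pads are 22 mm wide; open, the fingers measure 114 mm over their backs; the gripper's body (76 mm by 85 mm) begins 54 mm behind the grasp point. The pads swing forward as they close: fully open they stand 13 mm farther back than shut.
Start: joints at [-1.351, 0.628, 0.038, 1.517, -0.027, 0.996, -0.02], TCP at [183.227, 623.655, 231.313] pointing down, gripper open.
Joint ranges: [-3.06, 3.06], [-0.37, 2.12], [-1.25, 1.32], [0.18, 2.47], [-1.1, 4.24], [0.23, 1.98], [-2.94, 2.94]. Speed limits (rad/s): [2.57, 2.57, 3.14, 3.14, 3.14, 3.14, 3.14].

### API

Orientations are given as [roll, pitch, yaw] about the fixed x, y, z axes, in that order (R = Rz(yaw) Ry(pitch) Rx(roll)).
In Python, from cell import ctrl gives the robot as it stands. The module is installed in compiled form; this text tells all that it offers.
- The arm moves only by the tool step_arm, never from a script. Its argument "commands" is one flat list of numbers, 7 for each row, row after row: the shift along the tool's x, y, z in cm, then the turn, a rotation vector about the tool's x, y, z in rad, then the opening, from 0 (shut) to 1 (fully open). A call has 1 to 10 rows; each row is the pose to reach, as a shift and turn from the pose commanded when the call began, along the tool's axes at that moment; what a row does not reach only later rows make up. A row lasts 1/10 s, in which the tool goes at most 50 mm and 8.59 degrees, less where a joint would pass 70% of its speed; a pose out of reach is approached as far as the arm can. A call with a gripper value outside its range is refused whole. The fingers move at their own pace and stop on an object; the grip force is fixed at half the most. Time passes only in rows, so rows that repeat a pose let the fingers close. It gives the time, the measured TCP pose, the force, the opening and the grip force at its end, in the units of the state.
- ctrl.read_state(): the state, without advancing time (a new reading comes with each control period).
- ctrl.get_image(name): name is "scene" or "top" or "wrist"; returns a dict with "image" (480x640x3 uint8, red, green, blue), "range_z" (480x640 float32, mm along the optical axis (not along the pixel's ray), 0 where there is no reading), "vfov" (degrees; the focal length in pixels is half the picture's height over the tangent of half this angle, whatever the lens; pixels are square), "cx", "cy" (the principal point, pixels), "world_to_cam" (4x4, takes a point from world to camera coordinates). Camera axes: x right, y down, z forward; pixel columns grow to the right and rows downward; lengths in mm; the calibration is good to about 2 mm. A picture is of the moment at which its call begins.
- ctrl.finish_job(): hands the job in; it is judged then, once.
The state is a dict: "clock": time; "qpos": joint angles; "qd": joint speeds; "tau": joint torques, N m; "eef_pos": TCP position; "tool_rot": TCP orientation; "force": force on the tool from outside, world axes, zero at the start; "torque": the same for the moment, N m; "width": finger opening in mm; "gripper_force": force on a finger pad.
Only numpy, scipy, OpenCV 4.12 (cv2) and the standard library are available. Lean on these libraries where they do the work, as an engineer would, in place of code of your own. Each camera call takes 0.05 s, during which the arm holds its last target. There are 200 camera calls.

## Working session

There is one attempt and no reset: what is moved stays moved. The work goes in short steps, Python scripts to look and compute and a tool call to move; the robot and the scene stay as the last step left them, time stands still between calls to the robot, and variables do not carry over. Pictures are saved under pics/ and viewed, at most 10 in all, crops included, and the job is handed in when it is done.

Besides the shell and the picture viewer there is one more tool, called after "Request:" by a JSON object that holds its "fn" and its "kwargs", one argument or row to a line. step_arm: Moves the arm, as the interface text tells. Its arguments: {"type":"object","properties":{"commands":{"type":"array"}},"required":["commands"]}

```bash
mkdir -p pics; cat > h.py <<'E'
import numpy as np, cv2
from cell import ctrl
def grab(n):
    d=ctrl.get_image(n); np.savez('pics/%s.npz'%n,**d); cv2.imwrite('pics/%s.png'%n,d['image'][:,:,::-1]); return d
def load(n): return np.load('pics/%s.npz'%n)
def pts(d,u,v,z):
    f=240/np.tan(np.radians(float(d['vfov']))/2)
    p=np.stack([(u-d['cx'])/f*z,(v-d['cy'])/f*z,z,np.ones_like(z)])
    return (np.linalg.inv(d['world_to_cam'])@p)[:3].T
def cloud(d):
    v,u=np.mgrid[0:480,0:640]; z=d['range_z'].astype(float)
    return pts(d,u.ravel(),v.ravel(),z.ravel()).reshape(480,640,3)
E
python3 - <<'E'
from h import *
s=ctrl.read_state();print(s['clock'],s['eef_pos'],s['tool_rot'],s['width'])
for n in('scene','top'):
    d=grab(n);print(n,d['vfov'],d['cx'],d['cy'],d['world_to_cam'].round(3).tolist())
E
```

```text
0.0 [183.04821724 623.03526727 230.37893707] [-3.13966437e+00  3.03643877e-05  2.85576312e+00] 85.11878603224815
scene 54.4526490324928 320.9409130788258 240.31059900243332 [[0.376, 0.927, 0.018, -313.208], [0.702, -0.272, -0.658, -369.853], [-0.605, 0.259, -0.753, 1242.839], [0.0, 0.0, 0.0, 1.0]]
top 55.50966381267108 319.16275177229727 235.12294871484153 [[0.004, -1.0, 0.024, 47.122], [-0.998, -0.006, -0.067, 682.597], [0.067, -0.023, -0.997, 781.016], [0.0, 0.0, 0.0, 1.0]]
```

View pics/scene.png

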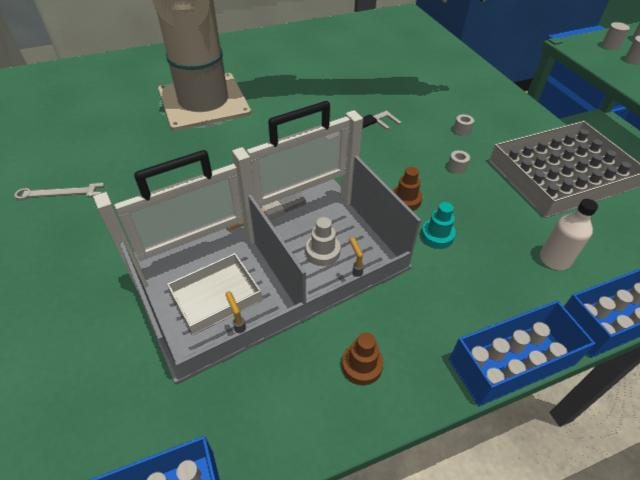

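View pics/top.png

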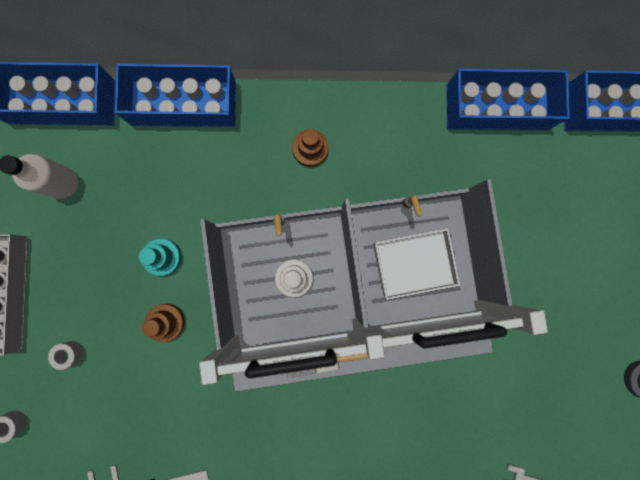

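The scene view looks from behind the booth back towards the robot. The grey steel part is at (323,240) and the tray at (215,292). In the top view the part is at (294,279), in the left (+y) bay, and the tray at (416,264), in the right bay. The handles in the top view are the left at (290,364) and the right at (460,336).

Look-alikes of the part are brown at scene (363,357) and (408,188), and turquoise at (440,225). All three stand outside the booth. Next I'll measure the handles.

```bash
python3 - <<'E'
from h import *
for n,boxes in (('top',{'L':(240,340,340,385),'R':(405,315,515,355)}),('scene',{'L':(262,95,335,150),'R':(130,145,218,200)})):
    d=load(n);C=cloud(d);im=d['image'].astype(int)
    for k,(a,b,c,e) in boxes.items():
        m=np.zeros((480,640),bool);m[b:e,a:c]=True
        m&=(im.max(2)<50)&(d['range_z']>0)
        P=C[m];P=P[P[:,2]>150]
        zt=np.percentile(P[:,2],97);Q=P[P[:,2]>zt-14]
        # bar line
        xy=Q[:,:2];c0=xy.mean(0);w=np.linalg.svd(xy-c0,full_matrices=False)[2][0]
        t=(xy-c0)@w;lo,hi=np.percentile(t,[1,99])
        print(n,k,len(Q),'mid',(c0+w*(lo+hi)/2).round(1),'len',round(hi-lo,1),'ztop',zt.round(1),'ang',np.degrees(np.arctan2(w[1],w[0])).round(1)%180)
d=load('top');C=cloud(d)
print('part top',C[279,293],'tray',C[264,416])
cv2.imwrite('pics/crop.png',cv2.resize(d['image'][190:400,190:560,::-1],None,fx=2,fy=2))
s=ctrl.read_state();print(s['qpos'])
E
```

```text
top L 860 mid [508.2  90. ] len 107.1 ztop 267.3 ang 98.6
top R 857 mid [ 540.  -125.7] len 107.7 ztop 248.3 ang 98.3
scene L 510 mid [510.9  89. ] len 108.9 ztop 266.1 ang 98.2
scene R 551 mid [ 543.2 -127.6] len 109.0 ztop 246.9 ang 98.4
part top [607.41775249  93.57733044  97.82340729] tray [ 632.393462   -122.24635496   13.93800537]
[-1.35079511  0.62927673  0.03844116  1.51825865 -0.02700649  0.99632142
 -0.02001325]
```

View pics/crop.png

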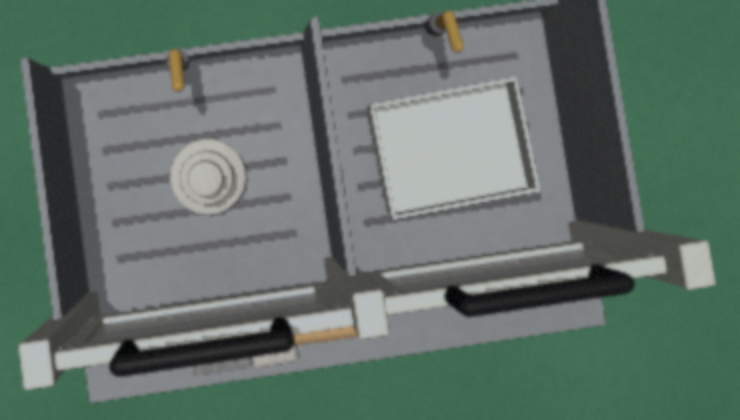

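The crop confirms the part (crop pixel 207,177) in the left bay and the tray (455,150) in the right. An orange and grey brush-like object lies near the left sash's foot (300,345), so I'll check whether it is under the sash.

```bash
python3 - <<'E'
from h import *
n=np.array([np.cos(.145),np.sin(.145)]);a=np.array([-n[1],n[0]]);o=np.array([510,89.5])
for nm,(x0,y0,x1,y1) in (('top',(285,345,375,378)),('scene',(215,190,320,235))):
    d=load(nm);C=cloud(d);im=d['image']
    hsv=cv2.cvtColor(im,cv2.COLOR_RGB2HSV)
    m=np.zeros((480,640),bool);m[y0:y1,x0:x1]=1
    m&=(hsv[...,1]>90)&(hsv[...,0]<25)&(d['range_z']>0)
    P=C[m];q=P[:,:2]-o
    print(nm,m.sum(),'normal',np.percentile(q@n,[2,50,98]).round(1),'along',np.percentile(q@a,[2,50,98]).round(1),'z',np.percentile(P[:,2],[2,50,98]).round(1))
d=load('scene');C=cloud(d)
for u,v in [(237,225),(265,210),(280,210),(295,205),(303,202)]: 
    p=C[v,u];print((u,v),((p[:2]-o)@n).round(1),((p[:2]-o)@a).round(1),p[2].round(1),d['image'][v,u])
d=load('top');C=cloud(d)
for u,v in [(345,358),(327,365),(327,370),(305,374)]:
    p=C[v,u];print((u,v),((p[:2]-o)@n).round(1),((p[:2]-o)@a).round(1),p[2].round(1),d['image'][v,u])
cv2.imwrite('pics/c2.png',cv2.resize(load('scene')['image'][90:270,200:420,::-1],None,fx=3.3,fy=3.3,interpolation=cv2.INTER_CUBIC))
E
```

```text
top 125 normal [-55.  -51.3 -24.6] along [-113.8  -89.6  -59.6] z [ 27.8  30.9 151.5]
scene 51 normal [-51.3 -39.8 -37.6] along [-142.8 -125.5  -63.6] z [17.7 22.9 29.8]
(237, 225) -40.5 -124.1 20.9 [100  78  52]
(265, 210) -42.2 -61.3 30.4 [159 153 144]
(280, 210) -30.1 -33.9 27.5 [99 95 89]
(295, 205) -29.3 0.0 26.0 [61 60 60]
(303, 202) -31.2 19.7 23.5 [64 63 62]
(345, 358) -51.1 -77.4 29.1 [168 139 100]
(327, 365) -7.0 -42.7 265.1 [29 30 31]
(327, 370) -65.3 -43.9 35.1 [161 159 153]
(305, 374) -67.9 -5.7 28.6 [117 118 118]
```

View pics/c2.png

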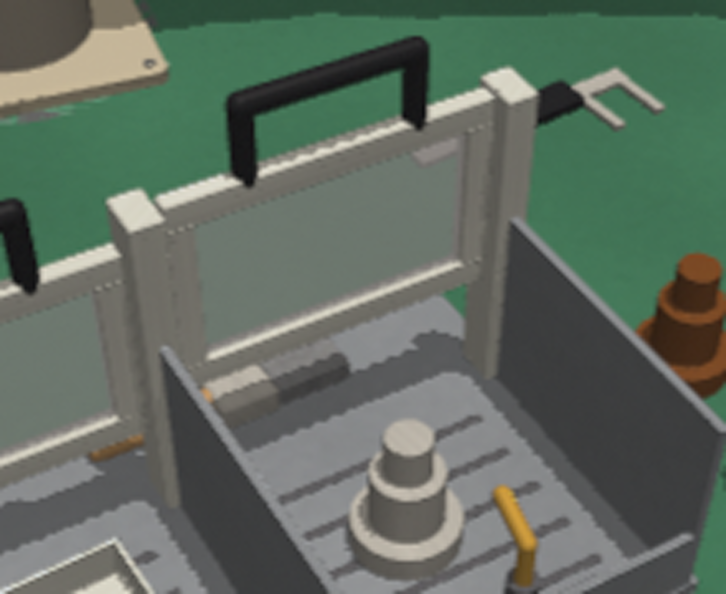

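The brush lies about 30 mm or more in front of the sash plane and does not block it. I'm moving to above the left handle.

Request:
{"fn": "step_arm", "kwargs": {
  "commands": [0,0,-5,0,0,0,1,0,0,-10,0,0,0,1,-46.4,-42,-10,0,0,1.14,1,-46.4,-42,-10,0,0,1.14,1,-46.4,-42,-10,0,0,1.14,1,-46.4,-42,-10,0,0,1.14,1,-46.4,-42,-10,0,0,1.14,1,-46.4,-42,-10,0,0,1.14,1,-46.4,-42,-10,0,0,1.14,1,-46.4,-42,-10,0,0,1.14,1]
}}

```text
clock: 1.1
eef_pos: [392.5, 280.6, 331.2]
tool_rot: [-3.141, -0.0, 1.711]
force: [0.7, 1.1, -0.2]
width: 85.6
gripper_force: 0.0
```

Request:
{"fn": "step_arm", "kwargs": {
  "commands": [-20,8.7,0,0,0,0,1,-20,8.7,0,0,0,0,1,-20,8.7,0,0,0,0,1,-20,8.7,0,0,0,0,1,-20,8.7,0,0,0,0,1,-20,8.7,0,0,0,0,1,-20,8.7,0,0,0,0,1]
}}

```text
clock: 1.8
eef_pos: [506.5, 97.6, 330.9]
tool_rot: [-3.14, -0.001, 1.715]
force: [-0.0, 0.4, 0.0]
width: 85.3
gripper_force: 0.0
```

```bash
python3 - <<'E'
from h import *
d=grab('wrist');s=ctrl.read_state();print(s['eef_pos'],s['tool_rot'],s['clock'])
C=cloud(d);m=(d['image'].max(2)<50)&(d['range_z']>0)&(C[...,2]>240)&(C[...,2]<280)
P=C[m];P=P[(abs(P[:,0]-510)<60)&(abs(P[:,1]-89.5)<75)];zt=np.percentile(P[:,2],97);Q=P[P[:,2]>zt-12][:,:2]
c0=Q.mean(0);w=np.linalg.svd(Q-c0,full_matrices=False)[2][0];t=(Q-c0)@w;lo,hi=np.percentile(t,[1,99])
print(len(Q),c0+w*(lo+hi)/2,hi-lo,zt,np.degrees(np.arctan2(w[1],w[0]))%180)
E
```

```text
[506.27214953  98.48365653 330.88920251] [-3.14031442e+00 -9.86356170e-04  1.71729384e+00] 1.85
3214 [507.50022128  90.81888034] 107.07594813410643 266.0919699384911 98.42764462296829
```

View pics/wrist.png

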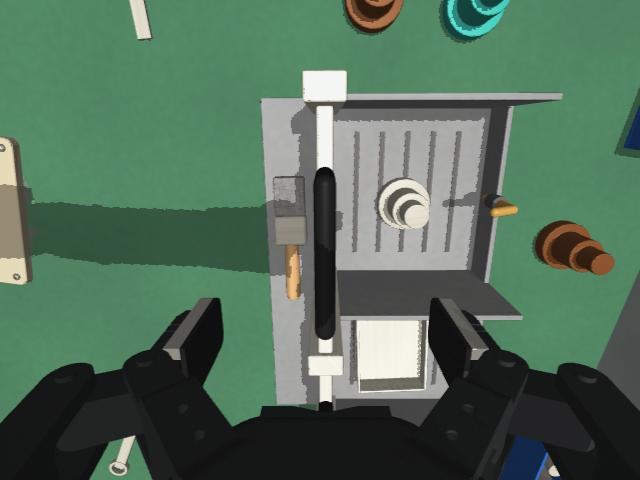

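The wrist view shows the bar (325,255) centred between the fingers, with the steel part at (405,205) behind it. Descend and pinch.

Request:
{"fn": "step_arm", "kwargs": {
  "commands": [-0.8,0.1,4,0,0,0,1,-0.8,0.1,7,0,0,0,1,-0.8,0.1,9,0,0,0,1,-0.8,0.1,9,0,0,0,0,-0.8,0.1,9,0,0,0,0,-0.8,0.1,9,0,0,0,0,-0.8,0.1,9,0,0,0,0,-0.8,0.1,9,0,0,0,0,-0.8,0.1,9,0,0,0,0,-0.8,0.1,9,0,0,0,0]
}}

```text
clock: 2.85
eef_pos: [507.2, 89.4, 241.6]
tool_rot: [-3.138, -0.001, 1.716]
force: [-5.0, -1.0, 5.1]
width: 12.3
gripper_force: 58.4
```

Request:
{"fn": "step_arm", "kwargs": {
  "commands": [0,0,1.5,0,0,0,0,0,0,3,0,0,0,0,0,0,4.5,0,0,0,0,0,0,6,0,0,0,0,0,0,7,0,0,0,0,0,0,7.6,0,0,0,0,0,0,7.8,0,0,0,0,0,0,7.8,0,0,0,0]
}}

```text
clock: 3.65
eef_pos: [507.2, 89.4, 163.2]
tool_rot: [-3.138, -0.001, 1.716]
force: [-5.5, -0.3, 2.1]
width: 12.2
gripper_force: 58.6
```

Request:
{"fn": "step_arm", "kwargs": {
  "commands": [0,0,0,0,0,0,1,0,0,0,0,0,0,1,0,0,0,0,0,0,1,0,0,0,0,0,0,1,0,0,0,0,0,0,1,0,0,-4,0,0,0,1,0,0,-9,0,0,0,1,0,0,-14,0,0,0,1,0,0,-17,0,0,0,1,0,0,-17,0,0,0,1]
}}

```text
clock: 4.65
eef_pos: [512.0, 89.5, 337.9]
tool_rot: [3.132, -0.001, 1.716]
force: [0.1, -0.7, 0.2]
width: 85.7
gripper_force: 0.0
```

```bash
cat > m.py <<'E'
from h import *
import sys
d=grab('scene');C=cloud(d);s=ctrl.read_state();print(s['clock'],s['eef_pos'],s['tool_rot'],s['width'],s['force'])
for k,o,zr in (('L',(508.5,90),(150,200)),('R',(541.5,-126.5),eval(sys.argv[1]))):
    m=(d['image'].max(2)<50)&(abs(C[...,0]-o[0])<25)&(abs(C[...,1]-o[1])<60)&(C[...,2]>zr[0])&(C[...,2]<zr[1])
    P=C[m]; print(k,m.sum(), 'axis z',np.percentile(P[:,2],97)-7 if len(P) else None)
E
python3 m.py "(200,260)"
```

```text
4.7 [510.39282449  89.52323037 335.30380424] [ 3.13670370e+00 -8.94029255e-04  1.71592814e+00] 85.51173597768985 [ 0.12696426  0.49102008 -0.94166353]
L 560 axis z 180.12390038427836
R 826 axis z 239.8887980320672
```

Request:
{"fn": "step_arm", "kwargs": {
  "commands": [-5,0,0,0,0,0,1,-10,0,0,0,0,0,1,-15,0,0,0,0,0,1,-20,-0.1,0,0,0,0,1,-21.8,-0.1,0,0,0,0,1,-21.8,-0.1,0,0,0,0,1,-21.8,-0.1,0,0,0,0,1]
}}

```text
clock: 5.4
eef_pos: [539.0, -125.7, 331.8]
tool_rot: [-3.139, -0.002, 1.715]
force: [0.3, 0.9, 0.4]
width: 85.5
gripper_force: 0.0
```

```bash
python3 - <<'E'
from h import *
d=grab('wrist');s=ctrl.read_state();print(s['eef_pos'],s['tool_rot'],s['clock'])
C=cloud(d);m=(d['image'].max(2)<50)&(d['range_z']>0)&(C[...,2]>225)&(C[...,2]<260)
P=C[m];P=P[(abs(P[:,0]-541)<30)&(abs(P[:,1]+126)<75)];zt=np.percentile(P[:,2],97);Q=P[P[:,2]>zt-12][:,:2]
c0=Q.mean(0);w=np.linalg.svd(Q-c0,full_matrices=False)[2][0];t=(Q-c0)@w;lo,hi=np.percentile(t,[1,99])
print(len(Q),c0+w*(lo+hi)/2,hi-lo,zt,np.degrees(np.arctan2(w[1],w[0]))%180)
E
```

```text
[ 539.27265575 -124.7422173   332.01462716] [-3.13949657e+00 -1.93517416e-03  1.71725315e+00] 5.45
2723 [ 539.76946043 -126.94030856] 107.17655051231465 246.88343754423482 98.3640308441828
```

Request:
{"fn": "step_arm", "kwargs": {
  "commands": [-0.1,0.1,4,0,0,0,1,-0.1,0.1,8,0,0,0,1,-0.1,0.1,11,0,0,0,1,-0.1,0.1,11,0,0,0,0,-0.1,0.1,11,0,0,0,0,-0.1,0.1,11,0,0,0,0,-0.1,0.1,11,0,0,0,0,-0.1,0.1,11,0,0,0,0,-0.1,0.1,11,0,0,0,0,-0.1,0.1,11,0,0,0,0]
}}

```text
clock: 6.45
eef_pos: [539.4, -127.7, 223.9]
tool_rot: [-3.14, -0.001, 1.715]
force: [-5.5, 0.4, 4.7]
width: 11.6
gripper_force: 58.4
```

Request:
{"fn": "step_arm", "kwargs": {
  "commands": [0,0,-1.5,0,0,0,0,0,0,-3,0,0,0,0,0,0,-4.5,0,0,0,0,0,0,-6,0,0,0,0,0,0,-7.3,0,0,0,0,0,0,-8.3,0,0,0,0,0,0,-8.8,0,0,0,0,0,0,-8.8,0,0,0,0,0,0,-8.8,0,0,0,0]
}}

```text
clock: 7.35
eef_pos: [539.4, -127.7, 311.9]
tool_rot: [-3.139, -0.001, 1.715]
force: [-6.4, -1.0, 4.5]
width: 12.0
gripper_force: 59.8
```

Request:
{"fn": "step_arm", "kwargs": {
  "commands": [0,0,0,0,0,0,1,0,0,0,0,0,0,1,0,0,0,0,0,0,1,0,0,0,0,0,0,1,0,0,0,0,0,0,1,0,0,-3,0,0,0,1,0,0,-6,0,0,0,1,0,0,-8,0,0,0,1,0,0,-8,0,0,0,1,0,0,-8,0,0,0,1]
}}

```text
clock: 8.35
eef_pos: [540.8, -127.2, 391.1]
tool_rot: [3.141, -0.0, 1.716]
force: [0.1, 0.3, -0.8]
width: 85.0
gripper_force: 0.0
```

```bash
python3 m.py "(290,345)"
```

```text
8.4 [ 540.43011457 -126.9955471   390.37594289] [-3.14033374e+00 -7.04071666e-04  1.71590977e+00] 85.58209636233693 [-0.26667577  0.75284202 -0.8326682 ]
L 553 axis z 180.25028856090066
R 1138 axis z 326.8755298814244
```

View pics/scene.png

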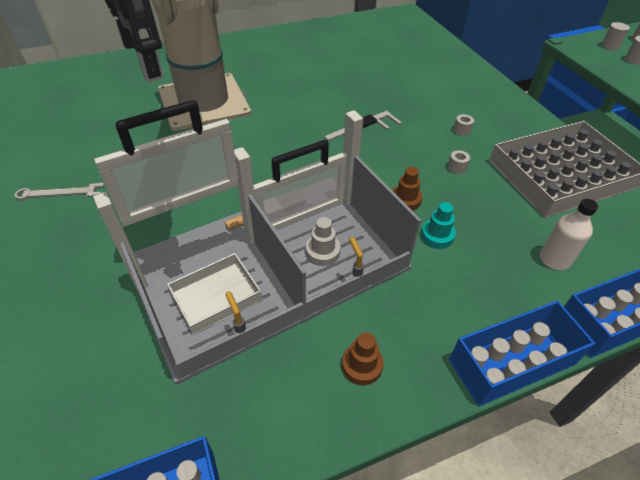

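The left sash is down (handle at 300,155, z 180 mm) and the right sash is up (handle at 160,115, z 327 mm). The part and tray have not moved and the gripper is clear, so I'm handing in.

```bash
python3 -c "
from cell import ctrl
print(ctrl.finish_job())"
```

```text
the job is handed in; nothing more can be done
None
```

The job is handed in: the left sash over the turned part is fully down (handle measured at 180 mm), the right sash over the tray is up (about 327 mm, within the 15 mm limit), and in the last picture the part and tray stand where they were; the hand-in returned no verdict.

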